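Lock the sprung cover of a laser driver unit with its quarter-turn fastener

TASK

The hinged cover of the laser driver unit has popped up on its spring because its fastener was left open. With the fingertips in the slot of the round blue fastener, press the cover down flush and turn the slot a quarter turn clockwise, all the way to its stop, so that the cover stays locked down when you let go. Do not grip or lift anything, do not raise the cover any further than it stands, and leave everything else on the bench where it is.

Things in the scene. Friction and masses are not known exactly. Their poses are not given: they have to be found in the camera images.
- driver: laser driver unit: dark steel case 240 mm (x) by 280 mm (y), fixed to the bench, rim 96 mm above the bench. Origin: centre of its underside, on the bench, z up. Its front, with the round connectors, looks along its own -x. The cover's hinge line runs along y at x = +118 mm, z = 96 mm. Under the front rim, inside, sits the keeper for the cam.
- cover (a joint): angle of the aluminium cover (240 by 280 by 4 mm, 0.6 kg) about the hinge at the back: 0 = shut on the rim (hard stop), grows as its front edge rises. A spring holds it up at 0.11 to 0.17 (front edge 26 to 40 mm up). Shutting it takes 7 to 10 N of downward push at the fastener, less at first. Shut but not locked, it pops up again when let go.
- cam (a joint): angle of the fastener: 0 = unlocked stop, grows clockwise seen from above, 1.571 = locked stop; starts at 0 to 0.3, stays where left (friction 0.1 N m). In the last 35 degrees its cam tongue, under the cover, slides under the keeper if the cover is shut (to 5 mm), draws it down and holds it. Turned with the cover up, the tongue passes over the keeper or jams, and must be turned back.
- slot (a point): on the axis of the fastener, level with its face: a blue disc 82 mm across with a straight black-floored slot across its centre, 32 mm wide, 16 mm deep, 75 mm long, ends closed by the bezel. It turns and tilts with the disc: y axis along the slot (pointer end, a white line on the floor, at -y), x across it, z out of the cover. Cover shut: at x -52, y 0, z 104 mm of the driver.
- slot_floor (a point): on the fastener's axis at the flat floor of the slot, 16 mm below slot; axes as there. With the cover shut it is 88 mm above the bench. At cam 0 the slot lies along the driver's y (pointer at the red dot), at 1.571 along its x (pointer at the green dot). The grey bezel ring round the disc, 104 mm outside, is part of the cover, level with the disc's face and 4 mm above the cover.
- front_edge (a point): middle of the top of the cover's front edge, 238 mm in front of the hinge line; 100 mm above the bench when the cover is shut.
- glue: bystander: red dropper bottle, 34 mm across, 108 mm tall with its nozzle, standing; origin at the centre of its base
- flask: bystander: black vacuum flask, 66 mm across, 196 mm tall, standing; origin at the centre of its base
- module_a: bystander: small black laser module with brass nose, 22 mm across, 40 mm tall, standing; origin at the centre of its base
- module_b: bystander: a second laser module, the same
- driver_hex: bystander: screwdriver with orange handle, 160 mm long, handle 26 mm thick, lying along its x axis; origin at the middle of its length, on the bench
- target: bystander: white target disc with a black centre, 84 mm across, 4 mm thick, lying flat; origin at the centre of its underside
- tray: bystander: white parts tray 100 by 130 by 35 mm, full of small black parts; origin at the centre of its underside

How it is judged:
On the way, in this order (a step that is already met when the one before it is completed fails the run):
1. the cover is pressed down onto the case (value of joint cover below 0.04 rad), for 0.05 s.
2. the fastener is turned to its locked stop with the cover shut (value of joint cam above 1.43 rad and value of joint cover below 0.015 rad), for 0.1 s.
At the end, for the whole second after the job is handed in: the fastener is turned to within 8 degrees of its locked stop, and the cover, let go, is held down by it within 0.015 rad of shut (front edge less than 4 mm up) and at rest (all of step 2 and height (world z) of front_edge below 0.104 m and velocity of joint cover below 0.02 rad/s); the robot touches nothing.
It fails at once if the cover was raised instead of pressed down (value of joint cover above 0.26 rad).
It fails at once if a bystander was moved by more than 20 mm, or lifted (distance of any of glue, flask, module_a, module_b, driver_hex, target, tray from where it was at the start of the episode above 0.02 m).
It fails at once if a bystander was knocked over (angle between any of glue, flask, module_a, module_b's own z axis and vertical above 0.5 rad).
It also fails if it takes over 38 s, if anything falls off the work surface, if the arm or the gripper's body presses on something with over 40 N, if the wrist force passes 120 N, or if a joint passes its speed limit or range.

ROBOT

A 6-joint arm with a two-finger parallel gripper is mounted at the origin on the work surface. World frame = base frame: x ahead of the robot, y to its left, z up, the work surface at z = 0. Lengths are in m, angles in rad, forces in N, time in s.
With the tool pointing down it reaches from about 0.35 to 0.925 m from the base axis. Payload 6.4 kg.
Tool frame: the origin (TCP) lies midway between the tips of the shut fingers; the grasp point (between the pads) lies 19 mm behind it; z points along the fingers, y is the direction in which the jaws open and shut (so a half turn about z gives the same grasp; the last joint's range is limited). The gripper opens to 94 mm and grips with 3 to 60 N. Pads are 16 mm wide; open, the fingers measure 119 mm over their backs; the gripper's body (75 mm by 177 mm) begins 78 mm behind the grasp point.
Start: joints at [-1.453, 0.245, 1.558, -0, 1.339, -0.174], TCP at [0.187, -0.623, 0.205] pointing down, gripper open.
Joint ranges: [-3.13, 3.13], [-1.02, 2.26], [0.13, 2.54], [-0.95, 4.09], [0.21, 2.88], [-2.74, 2.74]. Speed limits (rad/s): [2.57, 2.57, 3.14, 3.14, 3.14, 3.14].

INTERFACE

Orientations are given as a rotation vector (axis times angle).
In Python, from station import robot gives the robot as it stands.
- The arm moves only by the tool arm_command, never from a script. Its argument "steps" is a list of rows, each a list of 7 numbers: the shift along the tool's x, y, z in mm, then the turn, a rotation vector about the tool's x, y, z in degrees, then the opening, from 0 (shut) to 1 (fully open). A call has 1 to 10 rows; each row shifts and turns the commanded pose from where the row before left it, along the tool's axes as they then stand; what a row does not reach is not made up. A row lasts 1/8 s, in which the tool goes at most 62.5 mm and 10.7 degrees, less where a joint would pass 70% of its speed; a pose out of reach is approached as far as the arm can. A call is refused whole if a number of a shift passes 62.5 or a number of a turn 10.7, either way. A call with a gripper value outside its range is refused whole. The fingers move at their own pace and stop on an object; "squeeze" is the grip in N (left out, the last holds). Time passes only in rows, so rows that do not move let the fingers close. It gives the time, the measured TCP pose, the force and the opening at its end, in the units of the state.
- robot.read_state(): the state, without advancing time (a new reading comes with each control period).
- robot.camera(name): name is "side" or "top"; returns a dict with "img" (400x640x3 uint8, red, green, blue), "camera_matrix" (3x3 intrinsics, pixels), "R" (3x3) and "t" (3): a world point X has camera coordinates R X + t. Camera axes: x right, y down, z forward; pixel columns grow to the right and rows downward; lengths in m; the calibration is good to about 2 mm. A picture is of the moment at which its call begins. There is no depth.
- robot.close_job(): hands the job in, once; it reports no verdict.
The state is a dict: "time_s": time; "joints": joint angles; "joint_velocities": joint speeds; "tau": joint torques, N m; "tool_pos": TCP position; "tool_rot": TCP orientation; "contact_force": force on the tool from outside, world axes, zero at the start; "moment": the same for the moment, N m; "gripper_width": opening from 0.0 (shut) to 1.0 (fully open).
Only numpy, scipy, OpenCV 4.12 (cv2) and the standard library are available. Lean on these libraries where they do the work, as an engineer would, in place of code of your own. Each camera call takes 0.05 s, during which the arm holds its last target.

## Working session

There is one attempt and no reset: what is moved stays moved. The work goes in short steps, Python scripts to look and compute and a tool call to move; the robot and the scene stay as the last step left them, time stands still between calls to the robot, and variables do not carry over. Pictures are saved under pics/ and viewed, and the job is handed in when it is done.

Besides the shell and the picture viewer there is one more tool, called as name([rows], argument=value, ...), one row to a line, values as JSON. arm_command: Moves the arm, as the interface text tells. Its arguments: {"type":"object","properties":{"steps":{"type":"array","items":{"type":"array","items":{"type":"number"}}},"squeeze":{"type":"number"}},"required":["steps"]}

```bash
mkdir -p pics; ls; python3 - <<'E'
from station import robot
import cv2,numpy as np
print(robot.read_state())
for n in("side","top"):
    c=robot.camera(n); cv2.imwrite(f"pics/{n}0.png",c["img"][:,:,::-1])
    print(n,c["camera_matrix"],c["R"],c["t"])
E
```

```text
pics
{'time_s': 0.0, 'joints': array([-1.45309067e+00,  2.45817670e-01,  1.55902124e+00, -1.59425001e-05,
        1.33872307e+00, -1.74127671e-01]), 'joint_velocities': array([ 0.00125258, -0.00159399, -0.00097894,  0.00053933, -0.0011697 ,
       -0.00045343]), 'tau': array([ 2.01063986e-04, -4.15826547e+01, -3.14608669e+01,  6.84883562e-02,
        3.30642436e-02, -1.35746873e-04]), 'tool_pos': array([ 0.18692114, -0.62189899,  0.2043392 ]), 'tool_rot': array([-3.10625818e+00, -4.56505154e-01, -6.28614124e-05]), 'contact_force': array([-0.10214974,  0.49442984, -1.09560465]), 'moment': array([ 0.03162441, -0.0051303 ,  0.02226924]), 'gripper_width': 1.0005738625554417}
side [[487.0411236    0.         320.60002825]
 [  0.         487.0411236  199.7591281 ]
 [  0.           0.           1.        ]] [[ 0.95929275 -0.28203725  0.01457408]
 [-0.13898855 -0.51640572 -0.84498953]
 [ 0.24584466  0.80856671 -0.53458421]] [-0.53075257  0.17482498  0.98635186]
top [[368.12125714   0.         311.18471332]
 [  0.         368.12125714 198.73481761]
 [  0.           0.           1.        ]] [[ 0.02227915 -0.99974111  0.004621  ]
 [-0.99734606 -0.02254577 -0.06922809]
 [ 0.06931435 -0.00306639 -0.99759016]] [0.02124677 0.57486544 0.97410121]
```

View pics/side0.png

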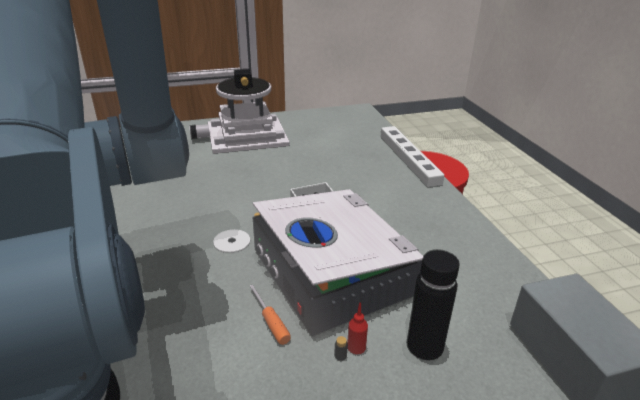

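View pics/top0.png

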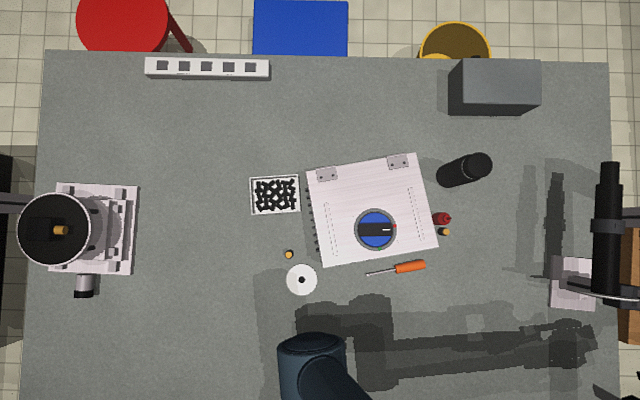

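The top view shows the fastener at about (376,230) with its pointer towards the red dot on the right. The flask, glue and screwdriver are to the right of the unit. I'll zoom in next.

```bash
python3 - <<'E'
import cv2
t=cv2.imread("pics/top0.png");s=cv2.imread("pics/side0.png")
cv2.imwrite("pics/topz.png",cv2.resize(t[140:280,295:455],None,fx=5,fy=4.2857 if 0 else 5*1.0,interpolation=cv2.INTER_CUBIC)[:600] if 0 else cv2.resize(t[145:275,295:455],None,fx=4.6,fy=4.6,interpolation=cv2.INTER_CUBIC))
cv2.imwrite("pics/topf.png",cv2.resize(t[200:260,340:410],None,fx=10,fy=10,interpolation=cv2.INTER_CUBIC))
cv2.imwrite("pics/sidez.png",cv2.resize(s[180:330,240:440],None,fx=4,fy=4,interpolation=cv2.INTER_CUBIC))
E
```

```text
(no output)
```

View pics/topz.png

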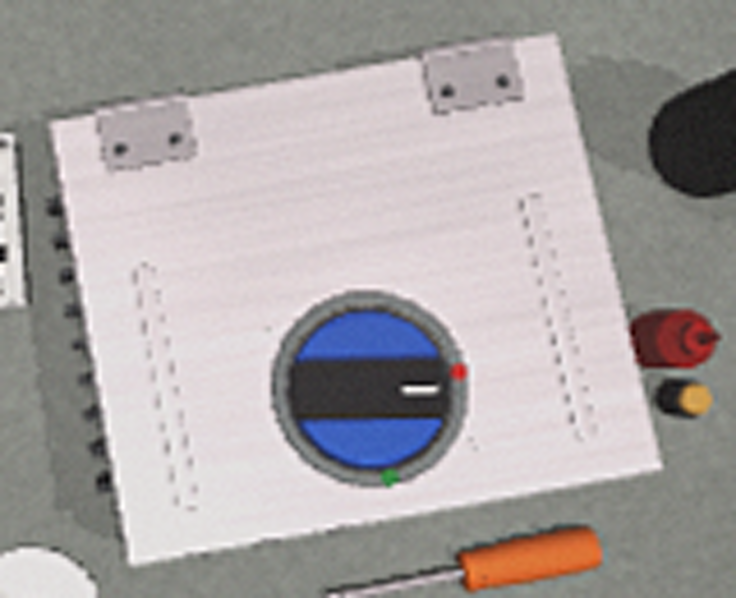

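View pics/topf.png

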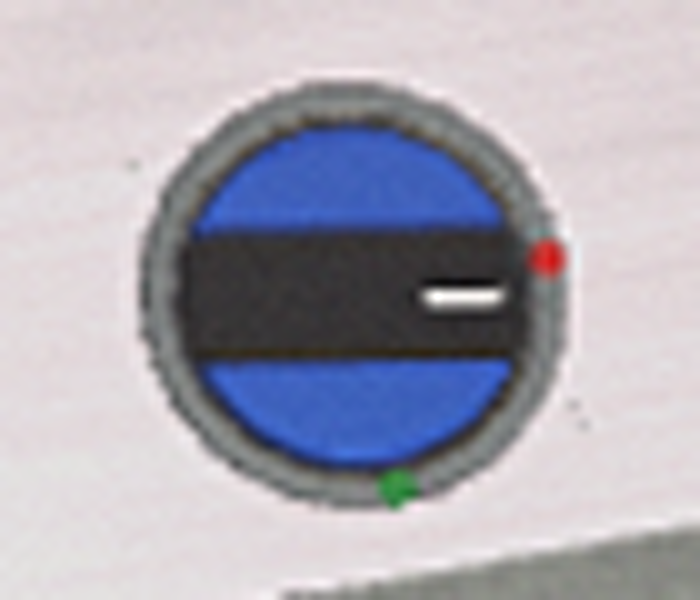

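View pics/sidez.png

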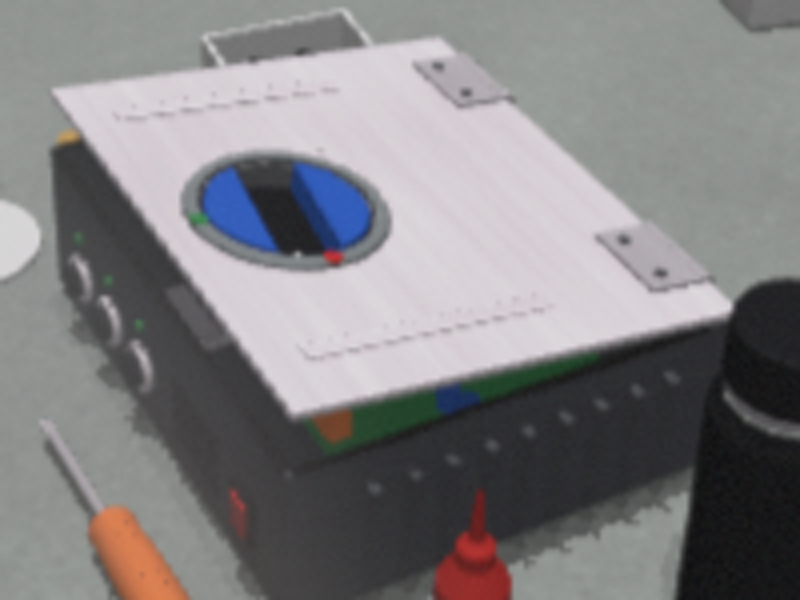

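```bash
cat > h.py <<'E'
import numpy as np, cv2
from station import robot
from scipy.spatial.transform import Rotation as Ro
from scipy.optimize import least_squares
def cam(n):
    c=robot.camera(n); return c
def proj(c,X):
    X=np.atleast_2d(X); p=X@c["R"].T+c["t"]; p=p@c["camera_matrix"].T; return p[:,:2]/p[:,2:]
def cover2world(q,P):
    x,y,yaw,a=q[:4]; P=np.atleast_2d(P).astype(float)  # P in driver frame with cover shut
    h=np.array([.118,0,.096]); d=P-h
    r=Ro.from_euler('y',a).apply(d)+h
    return Ro.from_euler('z',yaw).apply(r)+[x,y,0]
E
cat > fit.py <<'E'
from h import *
T=cam("top");S=cam("side")
tz=lambda p:(np.array(p)+.5)/4.6-.5+[295,145]
tf=lambda p:(np.array(p)+.5)/10-.5+[340,200]
sz=lambda p:(np.array(p)+.5)/4-.5+[240,180]
cor=np.array([[.12,.14,.1],[.12,-.14,.1],[-.12,-.14,.1],[-.12,.14,.1]])
slot=np.array([[-.052,0,.104]])
ut=tz([(50,123),(557,34),(662,467),(130,563)]); us=sz([(440,38),(733,315),(293,412),(52,92)])
ft=tf([(355,295)]); fs=sz([(286,210)])
def res(q):
    w=np.r_[cover2world(q,cor),cover2world(q,slot)]
    return np.r_[(proj(T,w)-np.r_[ut,ft]).ravel(),(proj(S,w)-np.r_[us,fs]).ravel()]
r=least_squares(res,[.55,-.1,.1,.14],loss='soft_l1')
print(r.x,np.round(res(r.x),1))
q=r.x
# cam angle: floor pointer line and slot edges (top view)
def fw(cam_,P): # P in slot frame, z rel to face
    p=Ro.from_euler('z',-cam_).apply(P)+slot
    return cover2world(q,p)
ob=tf([(502,228),(195,235),(515,357),(200,360)])
# direction-only comparison
for c in np.arange(0,.31,.05):
    w=proj(T,fw(c,np.array([[0,-.04,0],[0,.04,0],[0,-.03,-.016],[0,-.012,-.016]])))
    d=w[0]-w[1];e=w[2]-w[3];print(round(c,2),np.degrees(np.arctan2(d[1],d[0])),np.degrees(np.arctan2(e[1],e[0])),w[2:].round(1).tolist())
print("obs ptr",tf([(503,295),(425,297)]))
print("slot open",cover2world(q,slot),"shut",cover2world([*q[:3],0],slot),"yaw deg",np.degrees(q[2]))
E
python3 fit.py
```

```text
[ 0.54607769 -0.11055876  0.19618872  0.1343813 ] [-0.  -0.1 -0.3  0.2  0.   0.9 -0.3  0.7 -0.  -0.1  0.1  0.3  2.  -0.3
  0.   1.1 -0.3 -0.3  0.4 -1.1]
0.0 -10.028213348011855 -10.029762013135251 [[386.1, 227.6], [378.9, 228.9]]
0.05 -7.154692429919591 -7.155354652889152 [[386.2, 228.2], [378.9, 229.1]]
0.1 -4.290693443915864 -4.290299321803823 [[386.3, 228.8], [378.9, 229.4]]
0.15 -1.4361613666472341 -1.434553177458944 [[386.4, 229.4], [379.0, 229.6]]
0.2 1.409052020562482 1.4120184952706467 [[386.4, 230.1], [379.0, 229.9]]
0.25 4.245184862228435 4.249639199507682 [[386.4, 230.7], [379.0, 230.1]]
0.3 7.072561213836602 7.078617394687425 [[386.3, 231.3], [379.0, 230.4]]
obs ptr [[389.85 229.05]
 [382.05 229.25]]
slot open [[ 0.49762973 -0.12018756  0.126704  ]] shut [[ 0.49507522 -0.12069525  0.104     ]] yaw deg 11.240785448888357
```

```bash
cat > mv.py <<'E'
from h import *
import sys
def show(tx,ty,tz,slotang):
    s=robot.read_state(); R=Ro.from_rotvec(s["tool_rot"]).as_matrix(); p=s["tool_pos"]
    print("t",s["time_s"],"p",p.round(4),"F",s["contact_force"].round(1),"M",s["moment"].round(2),"g",round(s["gripper_width"],3),"j",s["joints"].round(3))
    print("axes x",R[:,0].round(3),"y",R[:,1].round(3),"z",R[:,2].round(3))
    print("shift tool mm",(R.T@(np.array([tx,ty,tz])-p)*1000).round(1))
    for k in(0,180):
        y=np.array([-np.sin(slotang),np.cos(slotang),0])*(1 if k==0 else -1)
        z=np.array([0,0,-1.]);x=np.cross(y,z);Rt=np.c_[x,y,z]
        print("turn deg",np.degrees(Ro.from_matrix(R.T@Rt).as_rotvec()).round(1))
if __name__=="__main__": show(*map(float,sys.argv[1:]))
E
python3 mv.py .497 -.1205 .3 .041
python3 - <<'E'
from h import *
T=cam("top");
def ray(c,uv,z):
    K=c["camera_matrix"];d=c["R"].T@np.linalg.inv(K)@[uv[0],uv[1],1];o=-c["R"].T@c["t"];return o+d*(z-o[2])/d[2]
print(ray(T,(476,165),.196),ray(T,(443,219),.1))
E
```

```text
t 0.2 p [ 0.187  -0.6222  0.2048] F [-0.6 -0.3 -0.9] M [ 0.    0.01 -0.01] g 0.997 j [-1.453  0.246  1.558 -0.     1.339 -0.174]
axes x [0.958 0.288 0.   ] y [ 0.288 -0.958 -0.001] z [-0.     0.001 -1.   ]
shift tool mm [ 441.3 -391.4  -94.7]
turn deg [ 0.000e+00 -1.000e-01 -1.656e+02]
turn deg [-0.1 -0.  14.4]
[ 0.64605681 -0.33262907  0.196     ] [ 0.5257578  -0.29310531  0.1       ]
```

arm_command([
  [0, 0, -47, 0, 0, 0, 0.41],
  [0, 0, -47, 0, 0, 0, 0.41],
  [40, -36, 0, 0, 0, 0, 0.41],
  [42, -38, 0, 0, 0, 0, 0.41],
  [42, -38, 0, 0, 0, 0, 0.41],
  [42, -38, 0, 0, 0, 0, 0.41],
  [42, -38, 0, 0, 0, 0, 0.41],
  [42, -38, 0, 0, 0, 0, 0.41],
  [42, -38, 0, 0, 0, 0, 0.41],
  [42, -38, 0, 0, 0, 0, 0.41],
])

```text
time_s: 1.5
tool_pos: [0.4206, -0.2355, 0.2996]
tool_rot: [3.108, 0.456, 0.001]
contact_force: [1.1, -0.8, 0.5]
gripper_width: 0.411
```

```bash
python3 mv.py .497 -.1205 .3 .041
```

```text
t 1.5 p [ 0.4206 -0.2355  0.2996] F [ 1.1 -0.8  0.5] M [-0.04 -0.04  0.02] g 0.411 j [-0.746 -0.228  1.863  0.     1.505  0.533]
axes x [0.958 0.287 0.   ] y [ 0.287 -0.958  0.   ] z [ 0. -0. -1.]
shift tool mm [106.2 -88.2  -0.4]
turn deg [   0.     0.  -165.6]
turn deg [ 0.  -0.  14.4]
```

arm_command([
  [40, -33, 0, 0, 0, 0, 0.41],
  [40, -33, 0, 0, 0, 0, 0.41],
  [26, -22, 0, 0, 0, 0, 0.41],
  [0, 0, 0, 0, 0, -10.5, 0.41],
  [0, 0, 0, 0, 0, -10.5, 0.41],
  [0, 0, 0, 0, 0, -10.5, 0.41],
  [0, 0, 0, 0, 0, -10.5, 0.41],
  [0, 0, 0, 0, 0, -10.5, 0.41],
  [0, 0, 0, 0, 0, -10.5, 0.41],
  [0, 0, 0, 0, 0, -10.5, 0.41],
])

```text
time_s: 2.75
tool_pos: [0.4961, -0.1224, 0.2994]
tool_rot: [-2.21, -2.232, 0.0]
contact_force: [0.0, 0.6, 0.5]
gripper_width: 0.407
```

arm_command([
  [0, 0, 0, 0, 0, -10.5, 0.41],
  [0, 0, 0, 0, 0, -10.5, 0.41],
  [0, 0, 0, 0, 0, -10.5, 0.41],
  [0, 0, 0, 0, 0, -10.5, 0.41],
  [0, 0, 0, 0, 0, -10.5, 0.41],
  [0, 0, 0, 0, 0, -10.5, 0.41],
  [0, 0, 0, 0, 0, -10.5, 0.41],
  [0, 0, 0, 0, 0, -10.5, 0.41],
  [0, 0, 0, 0, 0, 0, 0.41],
])

```text
time_s: 3.88
tool_pos: [0.4961, -0.1224, 0.2994]
tool_rot: [-0.162, -3.137, -0.0]
contact_force: [-0.6, 0.2, 0.2]
gripper_width: 0.409
```

```bash
python3 mv.py .497 -.1205 .15 .041
```

```text
t 3.875 p [ 0.4961 -0.1224  0.2994] F [-0.6  0.2  0.2] M [ 0.02 -0.15  0.02] g 0.409 j [-0.464 -0.152  1.799  0.     1.495 -1.932]
axes x [-0.995  0.103  0.   ] y [0.103 0.995 0.   ] z [-0.  0. -1.]
shift tool mm [ -0.7   2.  149.4]
turn deg [ 0.  -0.  -8.3]
turn deg [ -0.   -0.  171.7]
```

arm_command([
  [-0.7, 2, 0, 0, 0, -8.3, 0.41],
  [0, 0, 50, 0, 0, 0, 0.41],
  [0, 0, 50, 0, 0, 0, 0.41],
  [0, 0, 47, 0, 0, 0, 0.41],
  [0, 0, 0, 0, 0, 0, 0.41],
])

```text
time_s: 4.5
tool_pos: [0.4944, -0.1192, 0.1488]
tool_rot: [0.065, -3.133, -0.006]
contact_force: [0.1, -0.9, 0.8]
gripper_width: 0.409
```

```bash
python3 mv.py .497 -.1205 .15 .041; python3 - <<'E'
from h import *
S=cam("side");T=cam("top")
cv2.imwrite("pics/a1.png",cv2.resize(S["img"][150:300,230:430,::-1],None,fx=4,fy=4,interpolation=cv2.INTER_CUBIC))
cv2.imwrite("pics/a2.png",cv2.resize(T["img"][150:280,295:455,::-1],None,fx=4.6,fy=4.6,interpolation=cv2.INTER_CUBIC))
E
```

```text
t 4.5 p [ 0.4944 -0.1192  0.1488] F [ 0.1 -0.9  0.8] M [ 0.04 -0.18  0.05] g 0.409 j [-0.46  -0.023  1.958  0.     1.215 -2.072]
axes x [-0.999 -0.041  0.007] y [-0.041  0.999  0.004] z [-0.008  0.004 -1.   ]
shift tool mm [-2.5 -1.4 -1.2]
turn deg [ 0.2 -0.4  0. ]
turn deg [   0.7    0.4 -180. ]
```

View pics/a1.png

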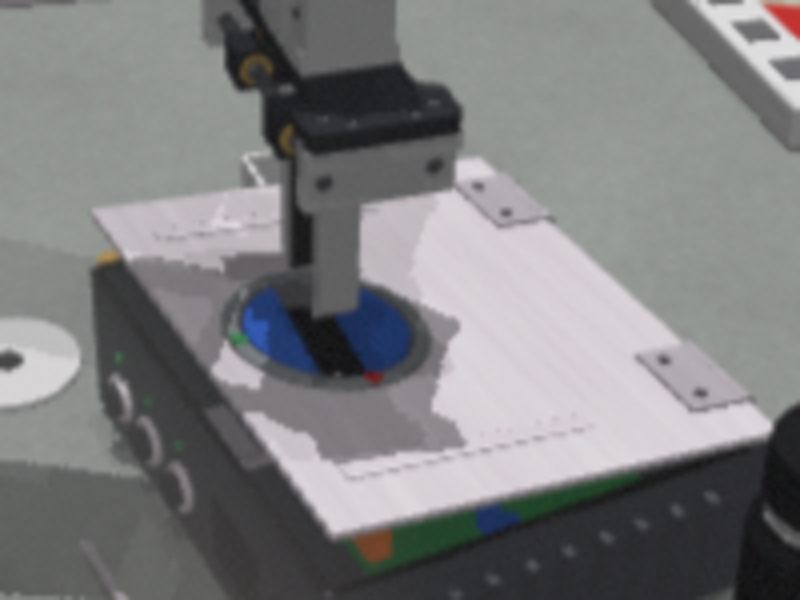

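View pics/a2.png

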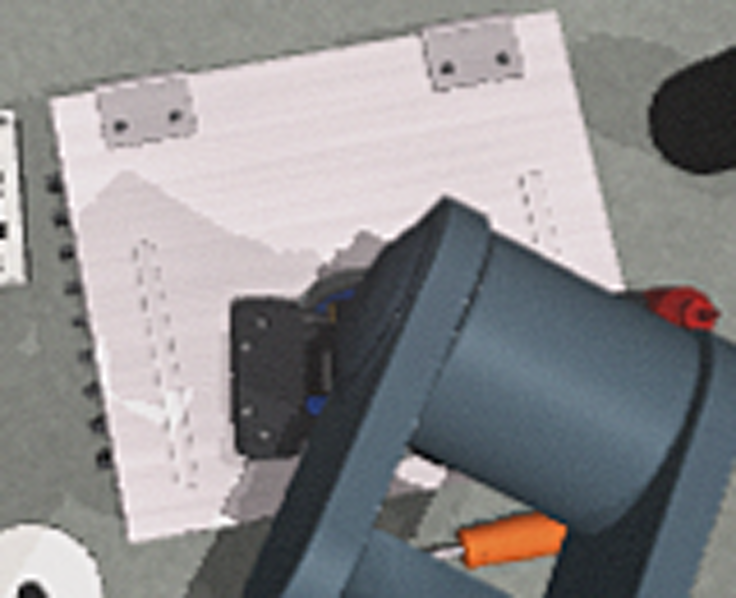

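The fingers sit above the slot and line up with it. Now I'll descend in stages and watch the force.

arm_command([
  [-2, -1.3, 8, 0.2, -0.4, 0, 0.41],
  [0, 0, 10, 0, 0, 0, 0.41],
  [0, 0, 10, 0, 0, 0, 0.41],
  [0, 0, 6, 0, 0, 0, 0.41],
  [0, 0, 0, 0, 0, 0, 0.41],
])

```text
time_s: 5.22
tool_pos: [0.4989, -0.1216, 0.1177]
tool_rot: [-0.069, 3.135, -0.004]
contact_force: [-0.4, -0.3, -0.4]
gripper_width: 0.411
```

```bash
python3 mv.py .495 -.1207 .088 .041; python3 - <<'E'
from h import *
S=cam("side")
cv2.imwrite("pics/b1.png",cv2.resize(S["img"][150:300,230:430,::-1],None,fx=4,fy=4,interpolation=cv2.INTER_CUBIC))
E
```

```text
t 5.225 p [ 0.4989 -0.1216  0.1177] F [-0.4 -0.3 -0.4] M [ 0.07 -0.09  0.01] g 0.411 j [-0.46   0.021  1.976  0.     1.138 -2.075]
axes x [-0.999 -0.044 -0.006] y [-0.044  0.999 -0.003] z [ 0.006 -0.003 -1.   ]
shift tool mm [ 4.   1.2 29.7]
turn deg [-0.2  0.3  0.2]
turn deg [  -0.5   -0.3 -179.8]
```

View pics/b1.png

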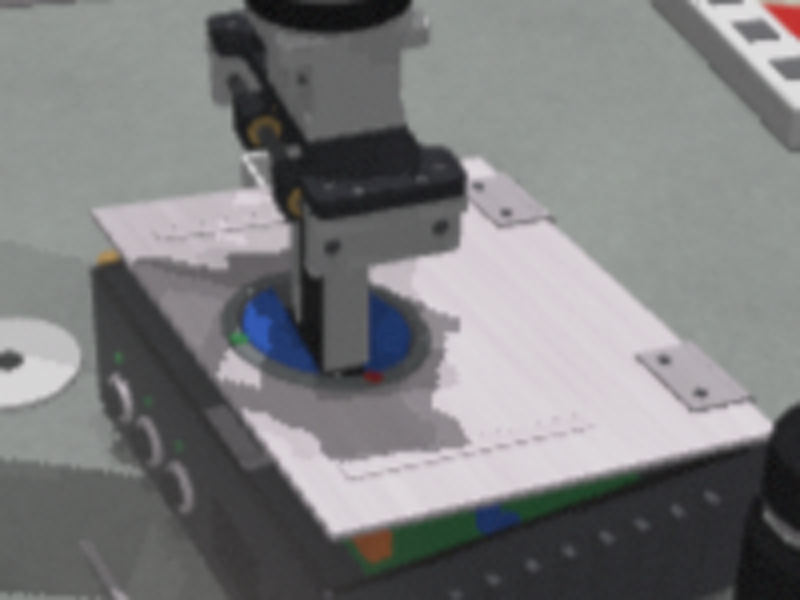

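The fingertips are inside the slot without contact, slightly to the +x side. I'll press down and correct x on the way.

arm_command([
  [2, 0.5, 5, -0.1, 0.2, 0, 0.41],
  [1, 0.5, 7, 0, 0, 0, 0.41],
  [1, 0, 7, 0, 0, 0, 0.41],
  [0, 0, 7, 0, 0, 0, 0.41],
  [0, 0, 4, 0, 0, 0, 0.41],
  [0, 0, 0, 0, 0, 0, 0.41],
])

```text
time_s: 6.02
tool_pos: [0.4965, -0.1215, 0.0889]
tool_rot: [-0.068, 3.135, -0.004]
contact_force: [2.8, -1.2, 5.0]
gripper_width: 0.407
```

```bash
python3 mv.py .495 -.1207 .088 .041; python3 - <<'E'
from h import *
S=cam("side")
cv2.imwrite("pics/c1.png",cv2.resize(S["img"][150:300,230:430,::-1],None,fx=4,fy=4,interpolation=cv2.INTER_CUBIC))
E
```

```text
t 6.025 p [ 0.4965 -0.1215  0.0889] F [ 2.8 -1.2  5. ] M [-0.11 -0.61 -0.08] g 0.407 j [-4.620e-01  5.800e-02  1.998e+00  1.000e-03  1.080e+00 -2.077e+00]
axes x [-0.999 -0.044 -0.006] y [-0.044  0.999 -0.003] z [ 0.006 -0.002 -1.   ]
shift tool mm [1.5 0.8 0.9]
turn deg [-0.1  0.3  0.1]
turn deg [  -0.5   -0.2 -179.9]
```

View pics/c1.png

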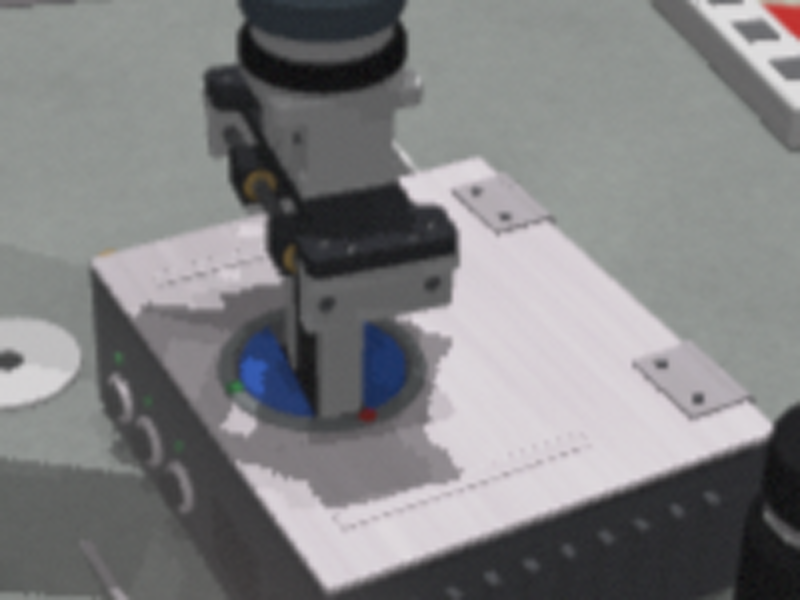

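The cover is nearly flush, with 5 N of push. I'll press a little more.

arm_command([
  [0.7, 0.4, 1.5, 0, 0, 0, 0.41],
  [0, 0, 1, 0, 0, 0, 0.41],
  [0, 0, 0, 0, 0, 0, 0.41],
])

```text
time_s: 6.45
tool_pos: [0.4964, -0.1215, 0.0881]
tool_rot: [-0.068, 3.134, -0.005]
contact_force: [1.8, -0.5, 12.4]
gripper_width: 0.407
```

```bash
python3 mv.py .495 -.1207 .088 .041
```

```text
t 6.45 p [ 0.4964 -0.1215  0.0881] F [ 1.8 -0.5 12.4] M [ 0.17 -0.26 -0.08] g 0.407 j [-0.462  0.058  1.999  0.     1.077 -2.077]
axes x [-0.999 -0.044 -0.007] y [-0.044  0.999 -0.003] z [ 0.007 -0.003 -1.   ]
shift tool mm [1.4 0.8 0.1]
turn deg [-0.2  0.4  0.2]
turn deg [  -0.6   -0.3 -179.8]
```

arm_command([
  [0.5, 0.4, 1, 0, 0, 0, 0.41],
  [0.5, 0.4, 1, 0, 0, 5, 0.41],
  [0, 0, 0, 0, 0, 8, 0.41],
  [0, 0, 0, 0, 0, 8, 0.41],
  [0, 0, 0, 0, 0, 8, 0.41],
  [0, 0, 0, 0, 0, 8, 0.41],
  [0, 0, 0, 0, 0, 0, 0.41],
])

```text
time_s: 7.32
tool_pos: [0.4952, -0.121, 0.0879]
tool_rot: [0.93, 2.994, -0.003]
contact_force: [-6.9, 1.3, 25.5]
gripper_width: 0.409
```

```bash
python3 mv.py .495 -.1207 .088 -1.375
```

```text
t 7.325 p [ 0.4952 -0.121   0.0879] F [-6.9  1.3 25.5] M [ 0.31  1.11 -0.08] g 0.409 j [-4.620e-01  5.700e-02  2.001e+00 -1.000e-03  1.077e+00 -1.430e+00]
axes x [-0.824  0.567 -0.006] y [0.567 0.824 0.   ] z [ 0.005 -0.003 -1.   ]
shift tool mm [ 0.3  0.1 -0.1]
turn deg [ 0.1  0.3 44.3]
turn deg [  -0.4    0.2 -135.7]
```

arm_command([
  [0, 0, 0, 0, 0, 8, 0.41],
  [0, 0, 0, 0, 0, 8, 0.41],
  [0, 0, 0, 0, 0, 8, 0.41],
  [0, 0, 0, 0, 0, 8, 0.41],
  [0, 0, 0, 0, 0, 8, 0.41],
  [0, 0, 0, 0, 0, 6, 0.41],
  [0, 0, 0, 0, 0, 0, 0.41],
])

```text
time_s: 8.2
tool_pos: [0.4947, -0.12, 0.0878]
tool_rot: [2.027, 2.395, 0.002]
contact_force: [-7.0, 4.4, 27.6]
gripper_width: 0.408
```

```bash
python3 mv.py .495 -.1207 .088 -1.375; python3 - <<'E'
from h import *
S=cam("side")
cv2.imwrite("pics/d1.png",cv2.resize(S["img"][150:300,230:430,::-1],None,fx=4,fy=4,interpolation=cv2.INTER_CUBIC))
E
```

```text
t 8.2 p [ 0.4947 -0.12    0.0878] F [-7.   4.4 27.6] M [ 0.83  1.53 -0.07] g 0.408 j [-0.461  0.056  2.002  0.     1.079 -0.627]
axes x [-0.165  0.986 -0.002] y [0.986 0.165 0.004] z [ 0.004 -0.002 -1.   ]
shift tool mm [-0.7  0.2 -0.2]
turn deg [ 0.2  0.1 -1.7]
turn deg [  0.2  -0.3 178.3]
```

View pics/d1.png

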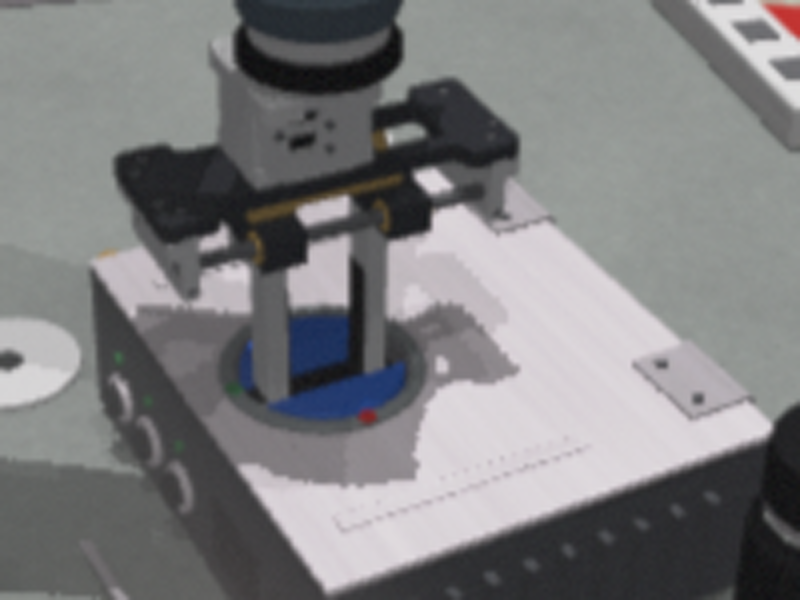

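The slot follows with a lag. I'll keep turning and watch for the moment to rise at the stop.

arm_command([
  [-0.4, 0, 0, 0, 0, 6, 0.41],
  [0, 0, 0, 0, 0, 6, 0.41],
  [0, 0, 0, 0, 0, 4, 0.41],
  [0, 0, 0, 0, 0, 0, 0.41],
])

```text
time_s: 8.75
tool_pos: [0.4966, -0.1193, 0.0879]
tool_rot: [2.328, 2.099, 0.008]
contact_force: [2.6, 10.3, 22.9]
gripper_width: 0.413
```

```bash
python3 mv.py .495 -.1207 .088 -1.375
```

```text
t 8.75 p [ 0.4966 -0.1193  0.0879] F [ 2.6 10.3 22.9] M [ 1.86 -0.09  2.91] g 0.413 j [-0.459  0.057  2.     0.002  1.076 -0.357]
axes x [ 0.103  0.995 -0.001] y [ 0.995 -0.103  0.009] z [ 0.008 -0.002 -1.   ]
shift tool mm [-1.5 -1.5 -0.1]
turn deg [  0.5   0.1 -17.1]
turn deg [  0.2  -0.7 162.9]
```

```bash
python3 - <<'E'
from h import *
S=cam("side")
cv2.imwrite("pics/e1.png",cv2.resize(S["img"][150:300,230:430,::-1],None,fx=4,fy=4,interpolation=cv2.INTER_CUBIC))
E
```

```text
(no output)
```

View pics/e1.png

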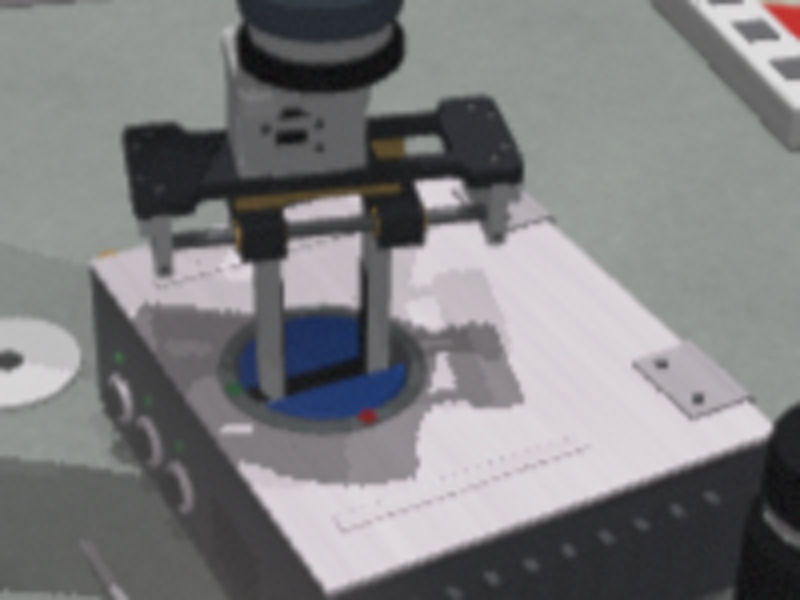

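The moment is 2.9 N m, so the fastener is at a hard stop, with the slot in line with the green dot. I'll ease the wind-up by about 2° so the floor friction doesn't drag the slot back, then lift straight out.

arm_command([
  [0, 0, -2, 0, 0, -2, 0.41],
  [0, 0, -3, 0, 0, 0, 0.41],
  [0, 0, -5, 0, 0, 0, 0.41],
  [0, 0, -10, 0, 0, 0, 0.41],
  [0, 0, -20, 0, 0, 0, 0.41],
  [0, 0, -40, 0, 0, 0, 0.41],
  [0, 0, -50, 0, 0, 0, 0.41],
  [0, 0, -50, 0, 0, 0, 0.41],
  [0, 0, -20, 0, 0, 0, 0.41],
  [0, 0, 0, 0, 0, 0, 0.41],
])

```text
time_s: 10.05
tool_pos: [0.493, -0.12, 0.2838]
tool_rot: [2.304, 2.13, 0.002]
contact_force: [0.4, 0.0, -1.1]
gripper_width: 0.411
```

```bash
python3 mv.py .495 -.1207 .088 -1.375; python3 - <<'E'
from h import *
S=cam("side");T=cam("top")
I=cv2.resize(S["img"][150:300,230:430,::-1],None,fx=4,fy=4,interpolation=cv2.INTER_CUBIC)
cv2.imwrite("pics/f1.png",I)
q=[0.54607769,-0.11055876,0.19618872,0]
slot=np.array([-.052,0,.104])
def pt(w): return tuple(int(v) for v in ((proj(S,w)[0]-[230,150]+.5)*4-.5))
E_=I.copy()
for ca,col in((1.571,(0,0,255)),(1.43,(0,255,255))):
  for sx in(-.016,.016):
    P=Ro.from_euler('z',-ca).apply([[sx,-.0375,0],[sx,.0375,0]])+slot
    w=cover2world(q,P); cv2.line(E_,pt(w[0]),pt(w[1]),col,1)
c=cover2world(q,[[.12,.14,.1],[.12,-.14,.1],[-.12,-.14,.1],[-.12,.14,.1]])
for i in range(4): cv2.line(E_,pt(c[i]),pt(c[(i+1)%4]),(255,0,255),1)
cv2.imwrite("pics/f2.png",E_)
E
```

```text
t 10.05 p [ 0.493  -0.12    0.2838] F [ 0.4  0.  -1.1] M [-0.04 -0.14 -0.01] g 0.411 j [-0.463 -0.156  1.83   0.     1.464 -0.384]
axes x [ 0.078  0.997 -0.001] y [ 0.997 -0.078  0.004] z [ 0.004 -0.002 -1.   ]
shift tool mm [ -0.3   1.3 195.8]
turn deg [  0.2   0.1 -15.7]
turn deg [  0.2  -0.3 164.3]
```

View pics/f1.png

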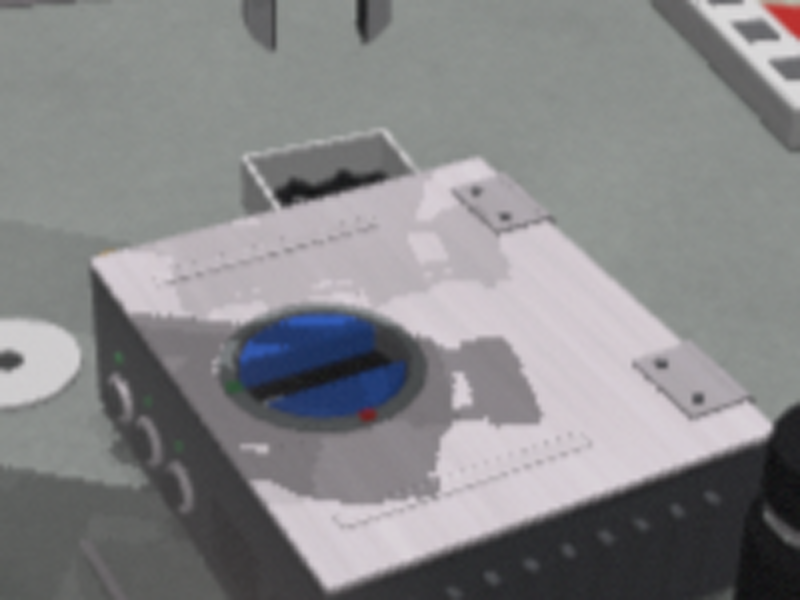

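View pics/f2.png

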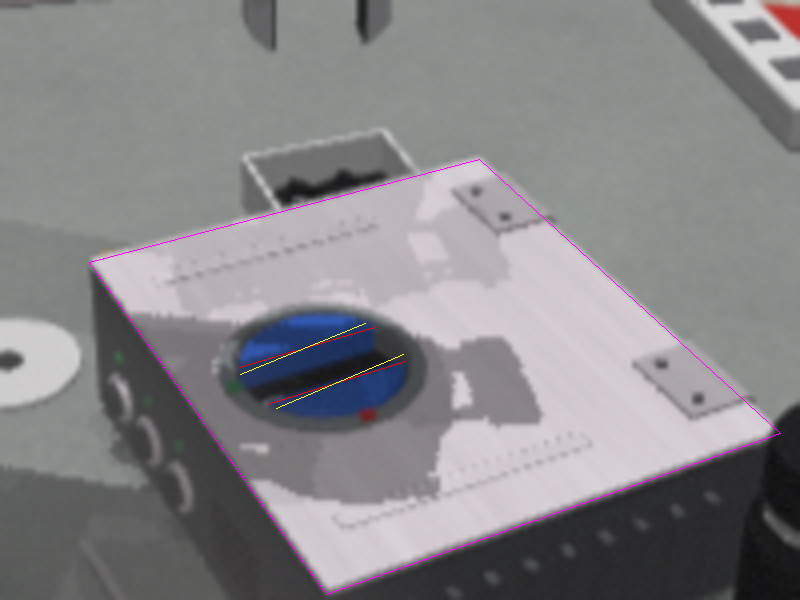

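The cover matches the shut outline and the slot runs parallel to the red locked line, with the fingers well clear. I'm handing the job in.

```bash
python3 -c "
from station import robot
print(robot.close_job())"
```

```text
the job is handed in; nothing more can be done
None
```

I pressed the cover shut, turned the fastener clockwise to its stop, lifted the fingers out and handed the job in at about 10 s. The hand-in reports no verdict.

- **Pressing:** with the fingertips in the slot, the tool reached z = 0.088 m, which is the shut height of the slot floor. I held about 23–28 N of downward push while turning.
- **Turning:** the slot followed to the green dot. With the tool turned 17° past the locked direction, which takes up the play in the slot, the moment rose to 2.9 N m, so it is against a hard stop.
- **After letting go:** in the last side picture the cover matches the projected shut outline. The slot edge lies on the line for cam angle 1.571, clearly apart from the 1.43 line. The gripper is at z = 0.28 m with no contact force.

None of the checks disagreed. I did not re-measure the bystanders one by one. The forces and the pictures I took along the way showed no sign that the arm touched any of them.

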